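# Find the fuller pot on the balance and snap it into its holder

## Task

One of the two closed pots is fuller than the other. Stand them on opposite pans of the balance, let go of both and let the beam tip to show which is heavier; then take the heavier pot off and push it straight down into the round holder until it is fully home and the spring catches have snapped over its foot, leaving the lighter pot standing on its pan. Be gentle: push with no more than 25 N on the holder or the balance, and leave the other things on the desk where they are.

Things in the scene. Friction and masses are not known exactly. Their poses are not given: they have to be found in the camera images.
- pot_a: closed round pot, white body, ribbed grey lid, 82 mm high, upright; origin at the centre of its underside, z up. Lid 47 mm diameter (z 58 to 82 mm), body 45 mm (z 26 to 58), 38 mm waist groove (z 13 to 23) over a foot flange 46 mm wide at z 5 to 13 that tapers to 40 mm at the underside. 110 to 290 g. Grip it across the lid
- pot_b: second pot, exactly like the first in shape and looks; it differs only in weight
- balance: fixed equal-arm top-loading balance: grey base 85 x 215 x 18 mm, beam pivot 52 mm above the desk; origin at the centre of the base's underside, y along the beam towards the left pan, z up. Two flat steel pans, 88 mm in diameter, stand 110 mm either side of the pivot on top of the beam and always stay level
- left_pan (a point): centre of the upper face of the balance's +y pan; about 72 mm above the desk when the beam is level, 11 mm higher or lower when it is fully tipped; z up
- right_pan (a point): centre of the upper face of the balance's -y pan; same
- beam (a joint): tilt of the balance beam, rad, 0 = level, +0.1 = right (-y) pan fully down, -0.1 = left (+y) pan fully down. It moves freely and goes to the stop for any difference in weight above about 1 percent, within about 1 s; where in the pan a pot stands makes no difference
- holder: fixed snap-in holder: grey foot 90 x 90 x 5 mm; 2 mm over it a white block 80 x 80 x 48 mm, upper face 55 mm above the desk, with an upright round bore 48 mm wide, chamfered 2 mm. Origin at the centre of the foot's underside on the bore's axis, z up. A home pot's underside rests on the bore's floor, which is set to a different depth each time, 11 to 27 mm above the origin: feel for it
- cup (a joint): how far the block is pressed down on its stiff mounting springs, m: 0.00004 per newton, about 0.0001 when empty; 0.00124 at the most allowed. Far below what the noise lets one read
- catch_a (a joint): one of two opposite spring catches, small steel tongues in the bore wall, 14 to 19 mm above the bore's floor: 0 m = sprung in, 0.0025 = pushed back by a pot's flange. A pot set in the bore stops on them 18 mm above the floor; pushing it past takes 4 to 12 N. They snap over its flange only when it is within 0.6 mm of the floor
- catch_b (a joint): the other catch; same
- stapler: dark blue stapler, 148 x 36 x 45 mm, bystander; origin at the centre of its underside
- plaster_roll: roll of skin-coloured plaster, 52 mm diameter, 25 mm high, bystander; origin at the centre of its underside
- carton: small carton with a black lid, 122 x 87 x 67 mm, bystander; origin at the centre of its underside
- mouse: black computer mouse, 108 x 60 x 34 mm, bystander; origin at the centre of its underside
Things that resemble listed ones, but are neither listed nor needed, are in the scene too. What is shaped like the pot_b but brown or purple is not meant. What is shaped like the holder but green is not meant.

How it is judged (in metres and radians):
On the way:
1. the two pots stand free on opposite pans and the beam has tipped fully to one side (((horizontal distance between pot_a and left_pan below 0.03 m and z of pot_a in the frame of left_pan between -0.004 and 0.006 m and angle between each of pot_a, pot_b's own z axis and vertical below 0.1 rad and horizontal distance between pot_b and right_pan below 0.03 m and z of pot_b in the frame of right_pan between -0.004 and 0.006 m) or (horizontal distance between pot_b and left_pan below 0.03 m and z of pot_b in the frame of left_pan between -0.004 and 0.006 m and angle between each of pot_b, pot_a's own z axis and vertical below 0.1 rad and horizontal distance between pot_a and right_pan below 0.03 m and z of pot_a in the frame of right_pan between -0.004 and 0.006 m)) and (value of joint beam below -0.08 rad or value of joint beam above 0.08 rad) and contact force between the fingers and pot_a below 0.05 N and contact force between the fingers and pot_b below 0.05 N and linear speed of each of pot_a, pot_b below 0.02 m/s), for 0.3 s.
At the end, for the whole second after the job is handed in: The heavier pot is fully home in the holder (underside below 28 mm, within 4 mm of the axis, upright, both catches sprung in over its flange); the lighter pot stands upright on a pan, within 30 mm of its centre; both are free and at rest. Which is heavier is judged by resting load (contact force between the fingers and pot_a below 0.05 N and contact force between the fingers and pot_b below 0.05 N and linear speed of each of pot_a, pot_b below 0.02 m/s and ((z of pot_a in the frame of holder below 0.028 m and value of joint each of catch_a, catch_b below 0.0012 m and horizontal distance between pot_a and holder below 0.004 m and angle between pot_a's own z axis and vertical below 0.08 rad and ((horizontal distance between pot_b and left_pan below 0.03 m and z of pot_b in the frame of left_pan between -0.004 and 0.006 m and angle between pot_b's own z axis and vertical below 0.1 rad) or (horizontal distance between pot_b and right_pan below 0.03 m and z of pot_b in the frame of right_pan between -0.004 and 0.006 m and angle between pot_b's own z axis and vertical below 0.1 rad)) and value of joint cup above 0.00020044 m) or (z of pot_b in the frame of holder below 0.028 m and value of joint each of catch_a, catch_b below 0.0012 m and horizontal distance between pot_b and holder below 0.004 m and angle between pot_b's own z axis and vertical below 0.08 rad and ((horizontal distance between pot_a and left_pan below 0.03 m and z of pot_a in the frame of left_pan between -0.004 and 0.006 m and angle between pot_a's own z axis and vertical below 0.1 rad) or (horizontal distance between pot_a and right_pan below 0.03 m and z of pot_a in the frame of right_pan between -0.004 and 0.006 m and angle between pot_a's own z axis and vertical below 0.1 rad)) and contact force between pot_a and balance below 1.9542 N))); the robot touches nothing.
It fails at once if the holder is pushed down with more than 25 N (value of joint cup above 0.00124 m).
It fails at once if the balance is pressed with more than 25 N (contact force between anything else and balance above 25 N).
It fails at once if a bystander (stapler, plaster roll, carton or mouse) is shifted more than 30 mm (distance of any of stapler, plaster_roll, carton, mouse from where it was at the start of the episode above 0.03 m).
It also fails if it takes over 67 s, if anything falls off the work surface, if the arm or the gripper's body presses on something with over 40 N, if the wrist force passes 120 N, or if a joint passes its speed limit or range.

## Robot

A 6-joint arm with a two-finger parallel gripper is mounted at the origin on a cart in front of the work surface, level with it; the furniture and walls round the work are solid. World frame = base frame: x ahead of the robot, y to its left, z up, the work surface at z = 0. Lengths are in mm, angles in rad, forces in N, time in s.
With the tool pointing down it reaches from about 350 to 925 mm from the base axis. Payload 6.4 kg.
Tool frame: the origin (TCP) lies at the very end of the fingers, on their centre line; the grasp point (between the pads) lies 19 mm behind it; z points along the fingers, y is the line along which they close (so a half turn about z gives the same grasp; the last joint's range is limited). The gripper opens to 94 mm and grips with 3 to 60 N. Pads are 16 mm wide; open, the fingers measure 119 mm over their backs; the gripper's body (75 mm by 177 mm) begins 78 mm behind the grasp point.
Start: joints at [-1.275, 0.245, 1.558, -0, 1.339, -0.174], TCP at [294.266, -579.587, 205.455] pointing down, gripper open.
Joint ranges: [-3.13, 3.13], [-1.02, 2.26], [0.13, 2.54], [-0.95, 4.09], [0.21, 2.88], [-2.74, 2.74]. Speed limits (rad/s): [2.57, 2.57, 3.14, 3.14, 3.14, 3.14].

## Interface

Orientations are given as a 3x3 rotation matrix whose columns are the frame's x, y, z axes.
In Python, from cell import ctrl gives the robot as it stands.
- The arm moves only by the tool servo_tool, never from a script. Its argument "moves" is a list of rows, each an object with "offset": the shift along the tool's x, y, z in m, a list of three; "turn": the turn, a rotation vector about the tool's x, y, z in rad, a list of three. A call has 1 to 12 rows; each row shifts and turns the commanded pose from where the row before left it, along the tool's axes as they then stand; what a row does not reach is not made up. A row lasts 1/12 s, in which the tool goes at most 41.7 mm and 7.16 degrees, less where a joint would pass 70% of its speed; a pose out of reach is approached as far as the arm can. A call with a gripper value outside its range is refused whole. "claw" is the opening, from -1 (shut) to 1 (fully open), set as the call begins (left out, the last holds). The fingers move at their own pace and stop on an object; the grip force is fixed at half the most. Time passes only in rows, so rows that do not move let the fingers close. It gives the time, the measured TCP pose, the force, the opening and the grip force at its end, in the units of the state.
- ctrl.get_state(): the state, without advancing time (a new reading comes with each control period).
- ctrl.camera(name): name is "scene" or "top"; returns the picture (400x640x3 uint8, red, green, blue); there is no depth.
- ctrl.camera_params(name): a dict with "fx", "fy", "cx", "cy" (pixels), "k1" (the pictures are not rectified: a ray, as slopes to the right and down, at radius r is drawn at 1 + k1 r^2 times it, then the intrinsics apply), "R" (3x3) and "t" (3): a world point X has camera coordinates R X + t. Camera axes: x right, y down, z forward; pixel columns grow to the right and rows downward; lengths in mm; the calibration is good to about 2 mm. A picture is of the moment at which its call begins. camera_params takes no time and is no camera call.
- ctrl.close_job(): hands the job in; it is judged then, once.
The state is a dict: "t": time; "joints": joint angles; "qd": joint speeds; "joint_efforts": joint torques, N m; "tool_pos": TCP position; "ee_rot": TCP orientation; "force": force on the tool from outside, world axes, zero at the start; "moment": the same for the moment, N m; "gripper_width": finger opening in mm; "grip_force": force on a finger pad.
Only numpy, scipy, OpenCV 4.12 (cv2) and the standard library are available. Lean on these libraries where they do the work, as an engineer would, in place of code of your own. Each camera call takes 0.05 s, during which the arm holds its last target. There are 200 camera calls.

## Working session

There is one attempt and no reset: what is moved stays moved. The work goes in short steps, Python scripts to look and compute and a tool call to move; the robot and the scene stay as the last step left them, time stands still between calls to the robot, and variables do not carry over. Pictures are saved under pics/ and viewed, at most 10 in all, crops included, and the job is handed in when it is done.

Besides the shell and the picture viewer there is one more tool, called after "Request:" as name(argument=value, ...), one argument or row to a line, values as JSON. servo_tool: Moves the arm, as the interface text tells. Its arguments: {"type":"object","properties":{"moves":{"type":"array"},"claw":{"type":"number"}},"required":["moves"]}

```bash
mkdir -p pics
python3 - <<'E'
from cell import ctrl
import cv2
for n in("scene","top"):
    cv2.imwrite(f"pics/{n}0.png",ctrl.camera(n)[:,:,::-1]); print(n,ctrl.camera_params(n))
print(ctrl.get_state())
E
```

```text
scene {'fx': 362.89053754212136, 'fy': 362.89053754212136, 'cx': 319.0604487510176, 'cy': 201.0381747734017, 'k1': 0.019487042371919595, 'R': array([[-0.85694511, -0.51513963,  0.0166203 ],
       [-0.27312599,  0.42653125, -0.86224897],
       [ 0.43708954, -0.74343948, -0.50621189]]), 't': array([ 467.1833862 ,  180.36451735, 1158.89549949])}
top {'fx': 412.34897512315325, 'fy': 412.34897512315325, 'cx': 309.7238040568577, 'cy': 203.29625476569188, 'k1': -0.09184434291308469, 'R': array([[-0.01029214, -0.99956088, -0.02778694],
       [-0.98245575,  0.01528301, -0.18586858],
       [ 0.18621163,  0.02538646, -0.98218163]]), 't': array([  65.16777109,  526.76593546, 1282.10834503])}
{'t': 0.1, 'joints': array([-1.27510433e+00,  2.45699370e-01,  1.55883942e+00, -8.87666873e-06,
        1.33870483e+00, -1.74090549e-01]), 'qd': array([ 0.00044028,  0.00014367, -0.00375609,  0.00073057, -0.00105625,
        0.00144931]), 'joint_efforts': array([-1.12849339e-03, -4.16915274e+01, -3.15525627e+01,  6.85890298e-02,
        3.10112257e-02, -5.25856717e-05]), 'tool_pos': array([ 294.10516785, -579.07530698,  204.5125769 ]), 'ee_rot': array([[ 8.91665890e-01,  4.52693827e-01, -4.89358377e-04],
       [ 4.52694006e-01, -8.91664539e-01,  1.57679803e-03],
       [ 2.77463220e-04, -1.62750662e-03, -9.99998637e-01]]), 'force': array([ 1.17292707, -0.69491048, -0.58313869]), 'moment': array([0.03822548, 0.03113187, 0.04114964]), 'grip_force': 0.0, 'gripper_width': 93.8391416677377}
```

View pics/top0.png

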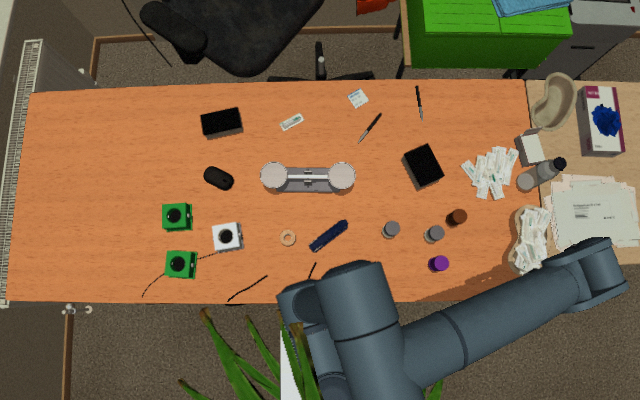

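View pics/scene0.png

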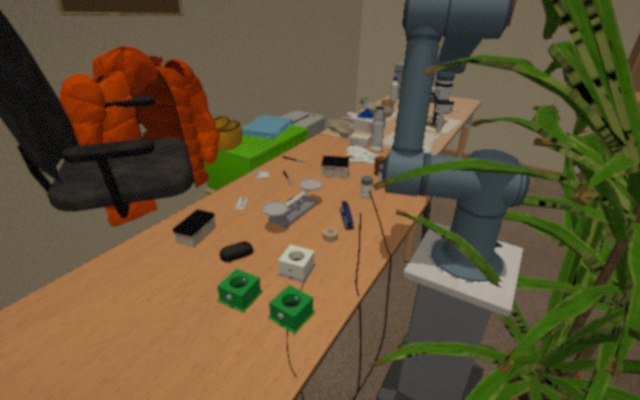

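The top view shows the grey-lidded pots at about (391,229) and (434,234), with a brown and a purple lookalike to their right. The balance pans are at (273,175) and (342,175), and the white holder is at (227,237). I'll enlarge these areas.

```bash
cat > h.py <<'E'
from cell import ctrl
import numpy as np, cv2
def cam(n):
    p=ctrl.camera_params(n); K=np.array([[p['fx'],0,p['cx']],[0,p['fy'],p['cy']],[0,0,1]])
    return p,K,np.array([p['k1'],0,0,0.])
def world(n,uv,z):
    p,K,D=cam(n); s=cv2.undistortPoints(np.array([[uv]],float),K,D)[0,0]
    d=p['R'].T@[s[0],s[1],1]; c=-p['R'].T@p['t']; return c+d*(z-c[2])/d[2]
def pix(n,X):
    p,K,D=cam(n); return cv2.projectPoints(np.array(X,float).reshape(-1,1,3),cv2.Rodrigues(p['R'])[0],np.array(p['t'],float),K,D)[0][:,0]
def crop(im,x0,y0,w,h,s): return cv2.resize(im[y0:y0+h,x0:x0+w],None,fx=s,fy=s,interpolation=cv2.INTER_CUBIC)
E
python3 - <<'E'
from h import *
im=cv2.imread("pics/top0.png")
a=crop(im,370,205,100,40,8); b=crop(im,200,205,100,70,4); c=crop(im,255,155,100,42,4)
bot=np.zeros((280,800,3),np.uint8); bot[:,:400]=b; bot[:168,400:]=c
cv2.imwrite("pics/c1.png",np.vstack([a,bot]))
E
```

```text
(no output)
```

View pics/c1.png

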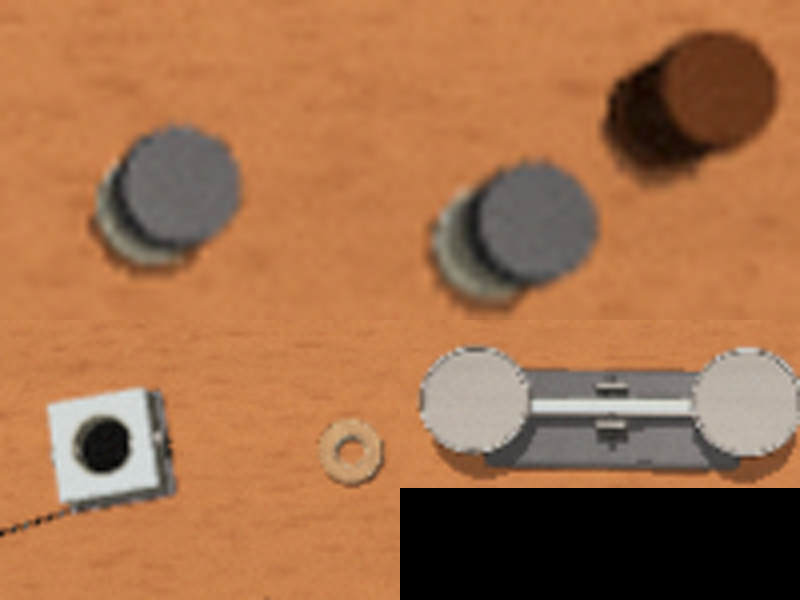

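Lid centres in the crop are at (180,187) and (537,223). The block corners are at (48,405), (145,389), (160,492) and (62,505), and the pans at (475,400) and (748,400). I'll convert these to world positions.

Run:
```python
from h import *
np.set_printoptions(precision=1,suppress=True)
f=lambda x,y,x0,y0,s:((x+.5)/s-.5+x0,(y+.5)/s-.5+y0)
for n,q,z in [("L",f(180,187,370,205,8),82),("R",f(537,223,370,205,8),82),("brown",f(720,91,370,205,8),82),
 ("bore",f(103,125,200,205,4),55),*[("corner",f(*c,200,205,4),55) for c in((48,85),(145,69),(160,172),(62,185))],
 ("lp",f(75,80,255,155,4),72),("rp",f(348,80,255,155,4),72),("plaster",f(351,132,200,205,4),25),
 ("st1",(312,249),30),("st2",(346,223),30)]:
    print(n,np.array(q),world("top",q,z)[:2])
```

```text
L [392.1 227.9] [ 439.5 -198. ]
R [436.7 232.4] [ 423.1 -336.9]
brown [459.6 215.9] [ 473.8 -412.9]
bore [225.4 235.9] [424.6 329.7]
corner [211.6 225.9] [457.5 375.5]
corner [235.9 221.9] [469.5 296.6]
corner [239.6 247.6] [386.6 282.9]
corner [215.1 250.9] [376.9 361.7]
lp [273.4 174.6] [619.6 174.3]
rp [341.6 174.6] [615.7 -45.8]
plaster [287.4 237.6] [419.9 132.9]
st1 [312 249] [381.7  53.1]
st2 [346 223] [464.5 -58.3]
```

Request:
servo_tool(
  moves=[
    {"offset": [0,0,0],"turn": [0,0,0.094]},
    {"offset": [0,0,0],"turn": [0,0,0.094]},
    {"offset": [0,0,0],"turn": [0,0,0.094]},
    {"offset": [0,0,0],"turn": [0,0,0.094]},
    {"offset": [0,0,0],"turn": [0,0,0.094]},
    {"offset": [0,0,0],"turn": [0,0,0]},
  ],
  claw=1,
)

```text
t: 0.6
tool_pos: [294.2, -579.3, 204.9]
ee_rot: [[1.0, -0.002, -0.0], [-0.002, -1.0, 0.001], [-0.0, -0.001, -1.0]]
force: [-0.5, -0.4, 0.6]
gripper_width: 93.9
grip_force: 0.0
```

Request:
servo_tool(
  moves=[
    {"offset": [0.0121,-0.0318,0],"turn": [0,0,0]},
    {"offset": [0.0121,-0.0318,0],"turn": [0,0,0]},
    {"offset": [0.0121,-0.0318,0],"turn": [0,0,0]},
    {"offset": [0.0121,-0.0318,0],"turn": [0,0,0]},
    {"offset": [0.0121,-0.0318,0],"turn": [0,0,0]},
    {"offset": [0.0121,-0.0318,0],"turn": [0,0,0]},
    {"offset": [0.0121,-0.0318,0],"turn": [0,0,0]},
    {"offset": [0.0121,-0.0318,0],"turn": [0,0,0]},
    {"offset": [0.0121,-0.0318,0],"turn": [0,0,0]},
    {"offset": [0.0121,-0.0318,0],"turn": [0,0,0]},
    {"offset": [0.0121,-0.0318,0],"turn": [0,0,0]},
    {"offset": [0.0121,-0.0318,0],"turn": [0,0,0]},
  ],
)

```text
t: 1.6
tool_pos: [439.7, -196.3, 205.4]
ee_rot: [[1.0, 0.002, 0.0], [0.002, -1.0, 0.0], [0.0, -0.0, -1.0]]
force: [0.5, 0.1, -0.3]
gripper_width: 93.7
grip_force: 0.0
```

Run:
```python
from h import *
s=ctrl.get_state(); print(s['t'],s['tool_pos'],s['ee_rot'],s['joints'],s['force'])
```

```text
1.6 [ 439.68860274 -196.29952072  205.35633199] [[ 9.99997442e-01  2.26163373e-03  1.36571132e-05]
 [ 2.26163309e-03 -9.99997441e-01  4.71793394e-05]
 [ 1.37637806e-05 -4.71483314e-05 -9.99999999e-01]] [-6.55955440e-01 -1.61466816e-01  1.97774662e+00  4.71304710e-05
  1.32533080e+00  9.12567798e-01] [ 0.45195636  0.0506856  -0.2991527 ]
```

Request:
servo_tool(
  moves=[
    {"offset": [0,0,0.019],"turn": [0,0,0]},
    {"offset": [0,0,0.019],"turn": [0,0,0]},
    {"offset": [0,0,0.019],"turn": [0,0,0]},
    {"offset": [0,0,0.019],"turn": [0,0,0]},
    {"offset": [0,0,0.019],"turn": [0,0,0]},
    {"offset": [0,0,0.019],"turn": [0,0,0]},
    {"offset": [0,0,0.019],"turn": [0,0,0]},
    {"offset": [0,0,0.019],"turn": [0,0,0]},
    {"offset": [0,0,0],"turn": [0,0,0]},
  ],
)

```text
t: 2.35
tool_pos: [436.8, -196.0, 49.7]
ee_rot: [[1.0, 0.002, -0.006], [0.002, -1.0, 0.005], [-0.006, -0.005, -1.0]]
force: [-0.0, 0.4, -0.7]
gripper_width: 94.1
grip_force: 0.0
```

Request:
servo_tool(
  moves=[
    {"offset": [0,0,0],"turn": [0,0,0]},
    {"offset": [0,0,0],"turn": [0,0,0]},
    {"offset": [0,0,0],"turn": [0,0,0]},
    {"offset": [0,0,0],"turn": [0,0,0]},
    {"offset": [0,0,0],"turn": [0,0,0]},
    {"offset": [0,0,0],"turn": [0,0,0]},
    {"offset": [0,0,0],"turn": [0,0,0]},
    {"offset": [0,0,0],"turn": [0,0,0]},
  ],
  claw=-1,
)

```text
t: 3.02
tool_pos: [439.8, -198.3, 53.8]
ee_rot: [[1.0, -0.0, 0.001], [-0.0, -1.0, -0.001], [0.001, 0.001, -1.0]]
force: [-0.4, -1.0, 0.9]
gripper_width: 46.0
grip_force: 30.0
```

Request:
servo_tool(
  moves=[
    {"offset": [0,0,-0.01],"turn": [0,0,0]},
    {"offset": [0,0,-0.02],"turn": [0,0,0]},
    {"offset": [0,0,-0.03],"turn": [0,0,0]},
    {"offset": [0,0,-0.03],"turn": [0,0,0]},
    {"offset": [0,0,-0.03],"turn": [0,0,0]},
    {"offset": [0,0,-0.03],"turn": [0,0,0]},
  ],
)

```text
t: 3.52
tool_pos: [438.9, -197.5, 204.9]
ee_rot: [[1.0, -0.0, -0.001], [-0.0, -1.0, 0.001], [-0.001, -0.001, -1.0]]
force: [-0.0, -0.5, -2.2]
gripper_width: 46.4
grip_force: 30.0
```

Request:
servo_tool(
  moves=[
    {"offset": [0.015,-0.031,0],"turn": [0,0,0]},
    {"offset": [0.015,-0.031,0],"turn": [0,0,0]},
    {"offset": [0.015,-0.031,0],"turn": [0,0,0]},
    {"offset": [0.015,-0.031,0],"turn": [0,0,0]},
    {"offset": [0.015,-0.031,0],"turn": [0,0,0]},
    {"offset": [0.015,-0.031,0],"turn": [0,0,0]},
    {"offset": [0.015,-0.031,0],"turn": [0,0,0]},
    {"offset": [0.015,-0.031,0],"turn": [0,0,0]},
    {"offset": [0.015,-0.031,0],"turn": [0,0,0]},
    {"offset": [0.015,-0.031,0],"turn": [0,0,0]},
    {"offset": [0.015,-0.031,0],"turn": [0,0,0]},
    {"offset": [0.015,-0.031,0],"turn": [0,0,0]},
  ],
)

```text
t: 4.52
tool_pos: [619.5, 175.7, 203.3]
ee_rot: [[1.0, 0.0, -0.001], [0.0, -1.0, -0.0], [-0.001, 0.0, -1.0]]
force: [0.3, 0.4, -1.8]
gripper_width: 46.1
grip_force: 30.0
```

Request:
servo_tool(
  moves=[
    {"offset": [0,0,0],"turn": [0,0,0]},
    {"offset": [0,0,0],"turn": [0,0,0]},
    {"offset": [0,0,0],"turn": [0,0,0]},
  ],
)

```text
t: 4.77
tool_pos: [619.0, 173.7, 203.1]
ee_rot: [[1.0, 0.0, -0.001], [0.0, -1.0, -0.001], [-0.001, 0.001, -1.0]]
force: [1.0, -0.0, -1.8]
gripper_width: 46.6
grip_force: 30.0
```

Run:
```python
from h import *
F=[]
im=ctrl.camera("top")[:,:,::-1]; F.append(ctrl.get_state()['force'])
s=ctrl.get_state(); print(s['t'],s['tool_pos'],F)
sc=ctrl.camera("scene")[:,:,::-1]; print(ctrl.get_state()['force'])
a=crop(im,220,130,160,100,5);b=crop(sc,220,140,160,120,4)
cv2.imwrite("pics/t1.png",cv2.resize(np.vstack([a[:300,:],np.pad(crop(sc,240,150,100,75,4),((0,0),(200,200),(0,0)))]),None,fx=1,fy=1))
X=[*s['tool_pos'][:2],s['tool_pos'][2]]; print(pix("top",X))
```

```text
4.8167 [619.03074864 173.1943231  203.2618734 ] [array([ 0.68197855, -0.19555168, -2.55119457])]
[-0.39890094  0.23580958 -2.34136049]
[[268.64572813 163.39338745]]
```

View pics/t1.png

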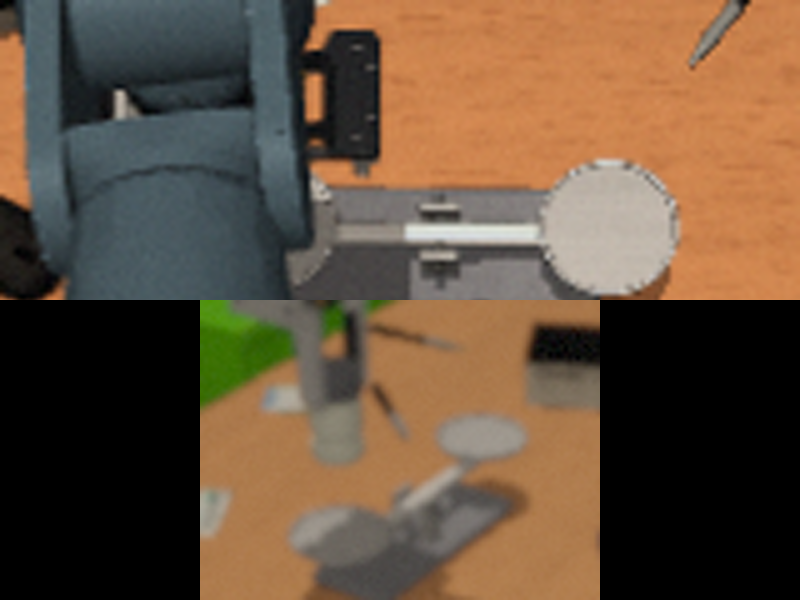

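Request:
servo_tool(
  moves=[
    {"offset": [0,0,0.012],"turn": [0,0,0]},
    {"offset": [0,0,0.018],"turn": [0,0,0]},
    {"offset": [0,0,0.018],"turn": [0,0,0]},
    {"offset": [0,0,0.016],"turn": [0,0,0]},
    {"offset": [0,0,0.008],"turn": [0,0,0]},
    {"offset": [0,0,0.004],"turn": [0,0,0]},
    {"offset": [0,0,0.002],"turn": [0,0,0]},
    {"offset": [0,0,0.002],"turn": [0,0,0]},
    {"offset": [0,0,0.002],"turn": [0,0,0]},
    {"offset": [0,0,0.002],"turn": [0,0,0]},
  ],
)

```text
t: 5.7
tool_pos: [620.3, 174.0, 120.4]
ee_rot: [[1.0, -0.0, 0.002], [-0.0, -1.0, 0.0], [0.002, -0.0, -1.0]]
force: [0.4, -1.1, -2.2]
gripper_width: 46.3
grip_force: 30.0
```

Request:
servo_tool(
  moves=[
    {"offset": [0,0,0.001],"turn": [0,0,0]},
    {"offset": [0,0,0.001],"turn": [0,0,0]},
    {"offset": [0,0,0.001],"turn": [0,0,0]},
    {"offset": [0,0,0.001],"turn": [0,0,0]},
    {"offset": [0,0,0],"turn": [0,0,0]},
    {"offset": [0,0,0],"turn": [0,0,0]},
  ],
)

```text
t: 6.2
tool_pos: [619.6, 174.0, 115.4]
ee_rot: [[1.0, -0.0, -0.0], [-0.0, -1.0, -0.0], [-0.0, 0.0, -1.0]]
force: [-0.2, 0.8, -3.0]
gripper_width: 46.1
grip_force: 30.0
```

Request:
servo_tool(
  moves=[
    {"offset": [0,0,0.0005],"turn": [0,0,0]},
    {"offset": [0,0,0.0005],"turn": [0,0,0]},
    {"offset": [0,0,0],"turn": [0,0,0]},
  ],
)

```text
t: 6.45
tool_pos: [619.8, 174.0, 114.8]
ee_rot: [[1.0, -0.0, 0.001], [-0.0, -1.0, 0.0], [0.001, -0.0, -1.0]]
force: [-1.2, -0.4, -0.3]
gripper_width: 46.1
grip_force: 30.0
```

Request:
servo_tool(
  moves=[
    {"offset": [0,0,0],"turn": [0,0,0]},
    {"offset": [0,0,0],"turn": [0,0,0]},
    {"offset": [0,0,0],"turn": [0,0,0]},
    {"offset": [0,0,0],"turn": [0,0,0]},
    {"offset": [0,0,0],"turn": [0,0,0]},
    {"offset": [0,0,-0.015],"turn": [0,0,0]},
    {"offset": [0,0,-0.03],"turn": [0,0,0]},
    {"offset": [0,0,-0.03],"turn": [0,0,0]},
    {"offset": [0,0,-0.025],"turn": [0,0,0]},
  ],
  claw=1,
)

```text
t: 7.2
tool_pos: [619.9, 174.0, 216.5]
ee_rot: [[1.0, -0.0, 0.001], [-0.0, -1.0, 0.0], [0.001, -0.0, -1.0]]
force: [0.6, 0.3, 0.1]
gripper_width: 93.7
grip_force: 0.0
```

Request:
servo_tool(
  moves=[
    {"offset": [-0.014,0.0365,0],"turn": [0,0,0]},
    {"offset": [-0.014,0.0365,0],"turn": [0,0,0]},
    {"offset": [-0.014,0.0365,0],"turn": [0,0,0]},
    {"offset": [-0.014,0.0365,0],"turn": [0,0,0]},
    {"offset": [-0.014,0.0365,0],"turn": [0,0,0]},
    {"offset": [-0.014,0.0365,0],"turn": [0,0,0]},
    {"offset": [-0.014,0.0365,0],"turn": [0,0,0]},
    {"offset": [-0.014,0.0365,0],"turn": [0,0,0]},
    {"offset": [-0.014,0.0365,0],"turn": [0,0,0]},
    {"offset": [-0.014,0.0365,0],"turn": [0,0,0]},
    {"offset": [-0.014,0.0365,0],"turn": [0,0,0]},
    {"offset": [-0.014,0.0365,0],"turn": [0,0,0]},
  ],
)

```text
t: 8.2
tool_pos: [450.6, -265.7, 214.9]
ee_rot: [[1.0, -0.0, 0.001], [-0.0, -1.0, -0.001], [0.001, 0.001, -1.0]]
force: [0.3, 0.1, -0.1]
gripper_width: 93.8
grip_force: 0.0
```

Request:
servo_tool(
  moves=[
    {"offset": [-0.014,0.0365,0],"turn": [0,0,0]},
    {"offset": [-0.014,0.0365,0],"turn": [0,0,0]},
    {"offset": [0,0,0],"turn": [0,0,0]},
    {"offset": [0,0,0],"turn": [0,0,0]},
    {"offset": [0,0,0],"turn": [0,0,0]},
  ],
)

```text
t: 8.62
tool_pos: [423.6, -336.5, 214.4]
ee_rot: [[1.0, -0.0, 0.0], [-0.0, -1.0, 0.001], [0.0, -0.001, -1.0]]
force: [0.5, 0.1, -0.1]
gripper_width: 94.1
grip_force: 0.0
```

Run:
```python
from h import *
s=ctrl.get_state(); print(s['t'],s['tool_pos'])
im=ctrl.camera("top")[:,:,::-1]; sc=ctrl.camera("scene")[:,:,::-1]
cv2.imwrite("pics/top2.png",im); cv2.imwrite("pics/sc2.png",sc)
a=crop(im,200,140,160,115,5)
cv2.imwrite("pics/c2.png",a)
```

```text
8.6167 [ 423.59342165 -336.54219404  214.36263826]
```

View pics/c2.png

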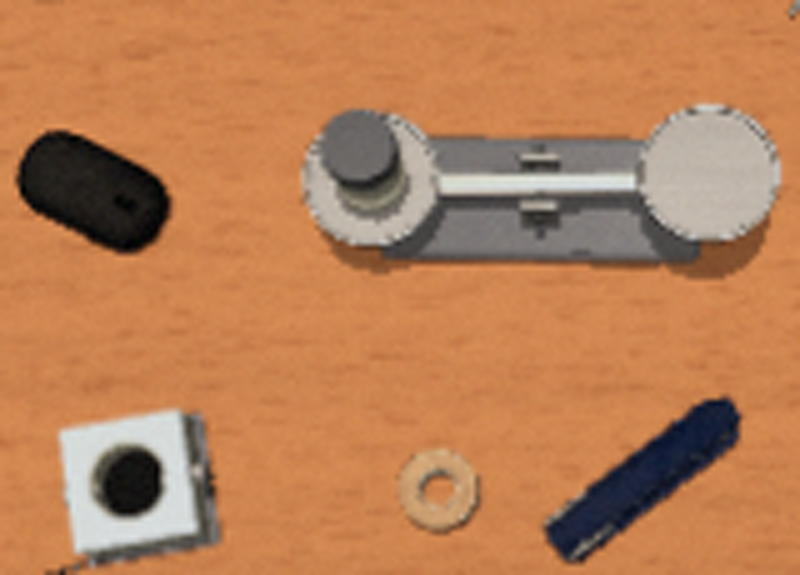

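The pot stands on the left pan with its lid at crop (359,147), and the beam is tipped left. The holder's block corners are at crop (60,430), (178,410), (200,540) and (78,557), with the bore around (128,480). The lid gives me the camera-to-robot bias.

Run:
```python
from h import *
np.set_printoptions(precision=1,suppress=True)
f=lambda x,y:((x+.5)/5-.5+200,(y+.5)/5-.5+140)
print("lid",world("top",f(359,147),143)[:2],"pan",world("top",f(371,176),61)[:2],"rp",world("top",f(709,172),83)[:2])
cs=np.array([world("top",f(*c),55)[:2] for c in((60,430),(178,410),(200,540),(78,557))]);print(cs,cs.mean(0),"bore",world("top",f(128,480),55)[:2])
# subpixel masks
im=cv2.imread("pics/top2.png"); big=crop(im,200,140,160,115,8).astype(int)
def cen(m,pt):
    n,l,s,c=cv2.connectedComponentsWithStats(m.astype(np.uint8)); k=l[pt[1],pt[0]]; print(s[k],c[k],end=' '); return (c[k][0]+.5)/8-.5+200,(c[k][1]+.5)/8-.5+140
mx=big.max(2); 
w=(big.min(2)>175); w[:600]=0
n,l,s,c=cv2.connectedComponentsWithStats(w.astype(np.uint8)); k=1+s[1:,4].argmax()
cnt=max(cv2.findContours((l==k).astype(np.uint8),cv2.RETR_EXTERNAL,cv2.CHAIN_APPROX_NONE)[0],key=len)
r=cv2.minAreaRect(cnt); print(r); u=((r[0][0]+.5)/8-.5+200,(r[0][1]+.5)/8-.5+140); print("block",u,world("top",u,55)[:2])
q=cen((mx<150)&(mx>60)&(big.max(2)-big.min(2)<30),(574,235)); print("lid",q,world("top",q,143)[:2])
```

```text
lid [618.7 172.3] pan [621.9 174.2] rp [614.9 -44.5]
[[458.4 375.7]
 [470.4 298.9]
 [386.7 282.9]
 [376.5 361.5]] [423.  329.7] bore [425.5 330.3]
((202.93661499023438, 769.6070556640625), (197.73484802246094, 199.48641967773438), 80.83765411376953)
block (224.9295768737793, 235.7633819580078) [425.  331.2]
[  499   177   158   179 17425] [582.8 261.1] lid (np.float64(272.40689024390247), np.float64(172.2056707317073)) [608.5 169.1]
```

Request:
servo_tool(
  moves=[
    {"offset": [0,0,0.02],"turn": [0,0,0]},
    {"offset": [0,0,0.02],"turn": [0,0,0]},
    {"offset": [0,0,0.02],"turn": [0,0,0]},
    {"offset": [0,0,0.02],"turn": [0,0,0]},
    {"offset": [0,0,0.02],"turn": [0,0,0]},
    {"offset": [0,0,0.02],"turn": [0,0,0]},
    {"offset": [0,0,0.02],"turn": [0,0,0]},
    {"offset": [0,0,0.021],"turn": [0,0,0]},
    {"offset": [0,0,0],"turn": [0,0,0]},
  ],
)

```text
t: 9.47
tool_pos: [422.0, -333.1, 49.5]
ee_rot: [[1.0, 0.002, -0.005], [0.002, -1.0, 0.006], [-0.005, -0.006, -1.0]]
force: [-0.2, 0.6, -0.9]
gripper_width: 93.7
grip_force: 0.0
```

Request:
servo_tool(
  moves=[
    {"offset": [0,0,0],"turn": [0,0,0]},
    {"offset": [0,0,0],"turn": [0,0,0]},
    {"offset": [0,0,0],"turn": [0,0,0]},
    {"offset": [0,0,0],"turn": [0,0,0]},
    {"offset": [0,0,0],"turn": [0,0,0]},
    {"offset": [0,0,0],"turn": [0,0,0]},
    {"offset": [0,0,0],"turn": [0,0,0]},
    {"offset": [0,0,0],"turn": [0,0,0]},
  ],
  claw=-1,
)

```text
t: 10.13
tool_pos: [423.6, -337.4, 53.8]
ee_rot: [[1.0, -0.0, 0.0], [-0.0, -1.0, -0.001], [0.0, 0.001, -1.0]]
force: [0.0, -0.2, 1.0]
gripper_width: 46.5
grip_force: 30.0
```

Request:
servo_tool(
  moves=[
    {"offset": [0,0,-0.01],"turn": [0,0,0]},
    {"offset": [0,0,-0.02],"turn": [0,0,0]},
    {"offset": [0,0,-0.03],"turn": [0,0,0]},
    {"offset": [0,0,-0.03],"turn": [0,0,0]},
    {"offset": [0,0,-0.03],"turn": [0,0,0]},
    {"offset": [0,0,-0.03],"turn": [0,0,0]},
  ],
)

```text
t: 10.63
tool_pos: [423.1, -336.5, 205.0]
ee_rot: [[1.0, -0.0, -0.001], [-0.0, -1.0, 0.001], [-0.001, -0.001, -1.0]]
force: [0.1, -0.4, -1.7]
gripper_width: 46.0
grip_force: 30.0
```

Request:
servo_tool(
  moves=[
    {"offset": [0.0192,-0.0292,0],"turn": [0,0,0]},
    {"offset": [0.0192,-0.0292,0],"turn": [0,0,0]},
    {"offset": [0.0192,-0.0292,0],"turn": [0,0,0]},
    {"offset": [0.0192,-0.0292,0],"turn": [0,0,0]},
    {"offset": [0.0192,-0.0292,0],"turn": [0,0,0]},
    {"offset": [0.0192,-0.0292,0],"turn": [0,0,0]},
    {"offset": [0.0192,-0.0292,0],"turn": [0,0,0]},
    {"offset": [0.0192,-0.0292,0],"turn": [0,0,0]},
    {"offset": [0.0192,-0.0292,0],"turn": [0,0,0]},
    {"offset": [0.0192,-0.0292,0],"turn": [0,0,0]},
    {"offset": [0,0,0],"turn": [0,0,0]},
    {"offset": [0,0,0],"turn": [0,0,0]},
  ],
)

```text
t: 11.63
tool_pos: [615.6, -43.5, 203.3]
ee_rot: [[1.0, 0.003, -0.001], [0.003, -1.0, 0.0], [-0.001, -0.0, -1.0]]
force: [0.2, 0.2, -1.7]
gripper_width: 46.2
grip_force: 30.0
```

Request:
servo_tool(
  moves=[
    {"offset": [0,0,0.012],"turn": [0,0,0]},
    {"offset": [0,0,0.018],"turn": [0,0,0]},
    {"offset": [0,0,0.016],"turn": [0,0,0]},
    {"offset": [0,0,0.01],"turn": [0,0,0]},
    {"offset": [0,0,0.006],"turn": [0,0,0]},
    {"offset": [0,0,0.002],"turn": [0,0,0]},
    {"offset": [0,0,0.001],"turn": [0,0,0]},
    {"offset": [0,0,0.001],"turn": [0,0,0]},
    {"offset": [0,0,0.001],"turn": [0,0,0]},
    {"offset": [0,0,0],"turn": [0,0,0]},
    {"offset": [0,0,0],"turn": [0,0,0]},
  ],
)

```text
t: 12.55
tool_pos: [615.9, -45.1, 137.0]
ee_rot: [[1.0, -0.0, 0.001], [-0.0, -1.0, -0.0], [0.001, 0.0, -1.0]]
force: [-0.2, 0.2, -1.7]
gripper_width: 46.1
grip_force: 30.0
```

Request:
servo_tool(
  moves=[
    {"offset": [0,0,0.001],"turn": [0,0,0]},
    {"offset": [0,0,0.0005],"turn": [0,0,0]},
    {"offset": [0,0,0],"turn": [0,0,0]},
  ],
)

```text
t: 12.8
tool_pos: [616.0, -45.2, 135.5]
ee_rot: [[1.0, -0.0, 0.001], [-0.0, -1.0, -0.0], [0.001, 0.0, -1.0]]
force: [-1.0, 0.4, 0.9]
gripper_width: 46.4
grip_force: 30.0
```

Request:
servo_tool(
  moves=[
    {"offset": [0,0,0],"turn": [0,0,0]},
    {"offset": [0,0,0],"turn": [0,0,0]},
    {"offset": [0,0,0],"turn": [0,0,0]},
    {"offset": [0,0,0],"turn": [0,0,0]},
    {"offset": [0,0,0],"turn": [0,0,0]},
    {"offset": [0,0,-0.015],"turn": [0,0,0]},
    {"offset": [0,0,-0.03],"turn": [0,0,0]},
    {"offset": [0,0,-0.03],"turn": [0,0,0]},
    {"offset": [0,0,-0.03],"turn": [0,0,0]},
  ],
  claw=1,
)

```text
t: 13.55
tool_pos: [615.2, -44.9, 240.8]
ee_rot: [[1.0, -0.0, -0.001], [-0.0, -1.0, 0.0], [-0.001, -0.0, -1.0]]
force: [0.2, 0.1, -0.0]
gripper_width: 93.7
grip_force: 0.0
```

Request:
servo_tool(
  moves=[
    {"offset": [-0.03,0.01,0],"turn": [0,0,0]},
    {"offset": [-0.03,0.01,0],"turn": [0,0,0]},
    {"offset": [-0.03,0.01,0],"turn": [0,0,0]},
    {"offset": [-0.03,0.01,0],"turn": [0,0,0]},
    {"offset": [-0.03,0.01,0],"turn": [0,0,0]},
    {"offset": [0,0.03,0],"turn": [0,0,0]},
    {"offset": [0,0.03,0],"turn": [0,0,0]},
    {"offset": [0,0.03,0],"turn": [0,0,0]},
    {"offset": [0,0.03,0],"turn": [0,0,0]},
    {"offset": [0,0.03,0],"turn": [0,0,0]},
    {"offset": [0,0,0],"turn": [0,0,0]},
    {"offset": [0,0,0],"turn": [0,0,0]},
  ],
)

```text
t: 14.55
tool_pos: [465.3, -245.9, 239.8]
ee_rot: [[1.0, -0.003, -0.0], [-0.003, -1.0, 0.001], [-0.0, -0.001, -1.0]]
force: [-0.6, 1.6, 0.6]
gripper_width: 94.2
grip_force: 0.0
```

Run:
```python
from h import *
s=ctrl.get_state(); print(s['t'],s['tool_pos'],s['joints'])
im=ctrl.camera("top")[:,:,::-1]; sc=ctrl.camera("scene")[:,:,::-1]
cv2.imwrite("pics/top3.png",im); cv2.imwrite("pics/sc3.png",sc)
cv2.imwrite("pics/c3.png",np.vstack([crop(im,200,145,160,50,5),np.pad(crop(sc,240,150,100,87,4)[:348],((0,0),(200,200),(0,0)))]))
```

```text
14.55 [ 465.25238074 -245.93291115  239.79490551] [-7.02036014e-01 -7.60482884e-02  1.83652452e+00  2.57390913e-04
  1.38172979e+00  8.71248916e-01]
```

View pics/c3.png

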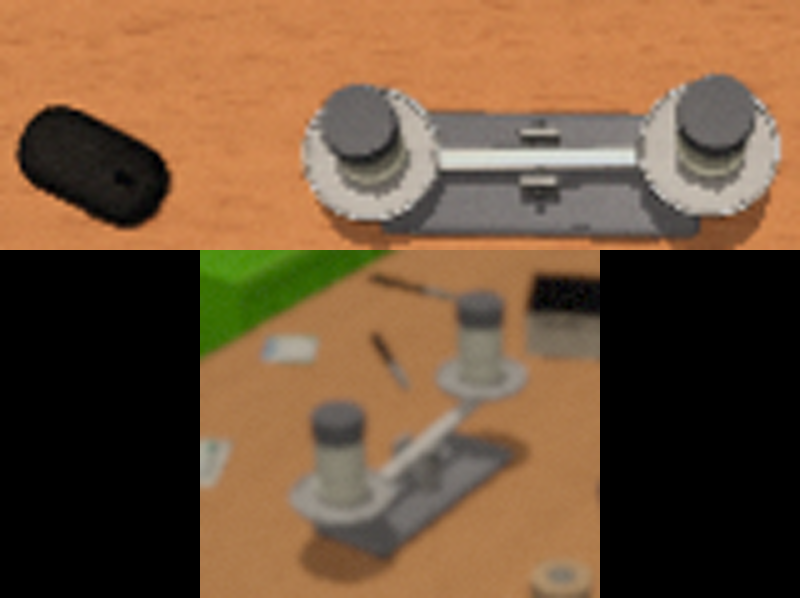

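The left pan is down, and both pans sit at the same pixels as with only the left pot loaded, so the left pot is heavier. I'll check that numerically, then rotate 90° to regrip it across x.

Run:
```python
from h import *
a,b=[cv2.cvtColor(cv2.imread(f"pics/top{i}.png"),cv2.COLOR_BGR2GRAY).astype(np.float32) for i in (2,3)]
for n,(x0,y0,x1,y1) in dict(beam=(290,168,326,184),left=(258,160,290,194),base=(282,185,340,195),right_lo=(326,178,362,196)).items():
    print(n,cv2.phaseCorrelate(a[y0:y1,x0:x1].copy(),b[y0:y1,x0:x1].copy()),abs(a-b)[y0:y1,x0:x1].mean())
# expected px shift of left pan if up 11 / 22mm
print([pix("top",[620,174,z])[0] for z in(61,72,83)])
```

```text
beam ((0.21269034165802836, -0.00478756310227979), 1.0219826052586238) 2.1423612
left ((-0.014604471987489376, 0.04861497891721456), 1.0013190156055822) 2.2159927
base ((0.0023839087796702074, 0.04921777516685388), 0.9968369861443838) 2.2206898
right_lo ((-0.30278232051141174, -0.47250846927616763), 0.8152916839829197) 7.759259
[array([273.86734989, 175.35693307]), array([273.4832871 , 174.49880413]), array([273.09300837, 173.62673504])]
```

Request:
servo_tool(
  moves=[
    {"offset": [0,0,0],"turn": [0,0,-0.121]},
    {"offset": [0,0,0],"turn": [0,0,-0.121]},
    {"offset": [0,0,0],"turn": [0,0,-0.121]},
    {"offset": [0,0,0],"turn": [0,0,-0.121]},
    {"offset": [0,0,0],"turn": [0,0,-0.121]},
    {"offset": [0,0,0],"turn": [0,0,-0.121]},
    {"offset": [0,0,0],"turn": [0,0,-0.121]},
    {"offset": [0,0,0],"turn": [0,0,-0.121]},
    {"offset": [0,0,0],"turn": [0,0,-0.121]},
    {"offset": [0,0,0],"turn": [0,0,-0.121]},
    {"offset": [0,0,0],"turn": [0,0,-0.121]},
    {"offset": [0,0,0],"turn": [0,0,-0.121]},
  ],
)

```text
t: 15.65
tool_pos: [465.8, -243.5, 240.0]
ee_rot: [[0.111, 0.994, 0.0], [0.994, -0.111, 0.0], [0.0, 0.0, -1.0]]
force: [1.2, -0.5, -0.3]
gripper_width: 94.1
grip_force: 0.0
```

Request:
servo_tool(
  moves=[
    {"offset": [0,0,0],"turn": [0,0,-0.119]},
    {"offset": [0,0,0],"turn": [0,0,0]},
    {"offset": [0,0,0],"turn": [0,0,0]},
  ],
)

```text
t: 15.9
tool_pos: [465.7, -243.9, 240.0]
ee_rot: [[0.001, 1.0, 0.0], [1.0, -0.001, 0.0], [0.0, 0.0, -1.0]]
force: [0.4, 0.7, -1.3]
gripper_width: 93.7
grip_force: 0.0
```

Request:
servo_tool(
  moves=[
    {"offset": [0.0349,0.0128,0],"turn": [0,0,0]},
    {"offset": [0.0349,0.0128,0],"turn": [0,0,0]},
    {"offset": [0.0349,0.0128,0],"turn": [0,0,0]},
    {"offset": [0.0349,0.0128,0],"turn": [0,0,0]},
    {"offset": [0.0349,0.0128,0],"turn": [0,0,0]},
    {"offset": [0.0349,0.0128,0],"turn": [0,0,0]},
    {"offset": [0.0349,0.0128,0],"turn": [0,0,0]},
    {"offset": [0.0349,0.0128,0],"turn": [0,0,0]},
    {"offset": [0.0349,0.0128,0],"turn": [0,0,0]},
    {"offset": [0.0349,0.0128,0],"turn": [0,0,0]},
    {"offset": [0.0349,0.0128,0],"turn": [0,0,0]},
    {"offset": [0.0349,0.0128,0],"turn": [0,0,0]},
  ],
)

```text
t: 16.9
tool_pos: [619.1, 176.4, 240.0]
ee_rot: [[0.002, 1.0, 0.0], [1.0, -0.002, 0.0], [0.0, 0.0, -1.0]]
force: [1.3, -1.2, 0.2]
gripper_width: 94.4
grip_force: 0.0
```

Request:
servo_tool(
  moves=[
    {"offset": [0,0,0],"turn": [0,0,0]},
    {"offset": [0,0,0],"turn": [0,0,0]},
    {"offset": [0,0,0.012],"turn": [0,0,0]},
    {"offset": [0,0,0.02],"turn": [0,0,0]},
    {"offset": [0,0,0.02],"turn": [0,0,0]},
    {"offset": [0,0,0.02],"turn": [0,0,0]},
    {"offset": [0,0,0.02],"turn": [0,0,0]},
    {"offset": [0,0,0.016],"turn": [0,0,0]},
    {"offset": [0,0,0.012],"turn": [0,0,0]},
    {"offset": [0,0,0.006],"turn": [0,0,0]},
    {"offset": [0,0,0],"turn": [0,0,0]},
    {"offset": [0,0,0],"turn": [0,0,0]},
  ],
)

```text
t: 17.9
tool_pos: [619.3, 173.3, 114.3]
ee_rot: [[0.001, 1.0, 0.0], [1.0, -0.001, 0.0], [0.0, 0.0, -1.0]]
force: [-0.2, -0.6, 0.5]
gripper_width: 94.2
grip_force: 0.0
```

Request:
servo_tool(
  moves=[
    {"offset": [0,0,0],"turn": [0,0,0]},
    {"offset": [0,0,0],"turn": [0,0,0]},
    {"offset": [0,0,0],"turn": [0,0,0]},
    {"offset": [0,0,0],"turn": [0,0,0]},
    {"offset": [0,0,0],"turn": [0,0,0]},
    {"offset": [0,0,0],"turn": [0,0,0]},
    {"offset": [0,0,0],"turn": [0,0,0]},
  ],
  claw=-1,
)

```text
t: 18.48
tool_pos: [619.1, 173.8, 114.0]
ee_rot: [[-0.0, 1.0, 0.0], [1.0, 0.0, 0.0], [0.0, 0.0, -1.0]]
force: [-0.2, -0.4, -0.1]
gripper_width: 50.9
grip_force: 0.0
```

Request:
servo_tool(
  moves=[
    {"offset": [0,0,-0.004],"turn": [0,0,0]},
    {"offset": [0,0,-0.004],"turn": [0,0,0]},
    {"offset": [0,0,-0.004],"turn": [0,0,0]},
    {"offset": [0,0,-0.005],"turn": [0,0,0]},
    {"offset": [0,0,-0.008],"turn": [0,0,0]},
    {"offset": [0,0,-0.015],"turn": [0,0,0]},
    {"offset": [0,0,-0.02],"turn": [0,0,0]},
    {"offset": [0,0,-0.025],"turn": [0,0,0]},
  ],
)

```text
t: 19.15
tool_pos: [618.0, 173.5, 198.3]
ee_rot: [[0.0, 1.0, -0.003], [1.0, -0.0, -0.001], [-0.001, -0.003, -1.0]]
force: [0.6, 0.0, -2.0]
gripper_width: 46.1
grip_force: 30.0
```

Request:
servo_tool(
  moves=[
    {"offset": [0.0197,-0.0244,0],"turn": [0,0,0]},
    {"offset": [0.0197,-0.0244,0],"turn": [0,0,0]},
    {"offset": [0.0197,-0.0244,0],"turn": [0,0,0]},
    {"offset": [0.0197,-0.0244,0],"turn": [0,0,0]},
    {"offset": [0.0197,-0.0244,0],"turn": [0,0,0]},
    {"offset": [0.0197,-0.0244,0],"turn": [0,0,0]},
    {"offset": [0.0197,-0.0244,0],"turn": [0,0,0]},
    {"offset": [0.0197,-0.0244,0],"turn": [0,0,0]},
    {"offset": [0,0,0],"turn": [0,0,0]},
    {"offset": [0,0,0],"turn": [0,0,0]},
  ],
)

```text
t: 19.98
tool_pos: [423.1, 332.1, 199.4]
ee_rot: [[-0.003, 1.0, 0.001], [1.0, 0.003, -0.0], [-0.0, 0.001, -1.0]]
force: [0.3, -0.3, -1.3]
gripper_width: 46.2
grip_force: 30.0
```

Request:
servo_tool(
  moves=[
    {"offset": [0,0,0.012],"turn": [0,0,0]},
    {"offset": [0,0,0.018],"turn": [0,0,0]},
    {"offset": [0,0,0.018],"turn": [0,0,0]},
    {"offset": [0,0,0.018],"turn": [0,0,0]},
    {"offset": [0,0,0.01],"turn": [0,0,0]},
    {"offset": [0,0,0.002],"turn": [0,0,0]},
    {"offset": [0,0,0],"turn": [0,0,0]},
    {"offset": [0,0,0],"turn": [0,0,0]},
    {"offset": [0,0,0],"turn": [0,0,0]},
  ],
)

```text
t: 20.73
tool_pos: [425.0, 331.7, 122.3]
ee_rot: [[0.0, 1.0, 0.002], [1.0, -0.0, 0.001], [0.001, 0.002, -1.0]]
force: [0.3, 0.7, -2.1]
gripper_width: 46.0
grip_force: 30.0
```

Run:
```python
from h import *
s=ctrl.get_state(); print(s['t'],s['tool_pos'],s['joints'],s['force'])
im=ctrl.camera("top")[:,:,::-1]; sc=ctrl.camera("scene")[:,:,::-1]
cv2.imwrite("pics/top4.png",im); cv2.imwrite("pics/sc4.png",sc); s0=cv2.imread("pics/sc3.png")
cv2.imwrite("pics/c4.png",np.hstack([crop(sc,260,200,70,90,5.7),crop(s0,260,200,70,90,5.7)]))
print(pix("scene",[[424.3,331.6,55],[*s['tool_pos'][:2],62],[*s['tool_pos'][:2],144]]))
```

```text
20.7333 [425.00510892 331.67470699 122.25393258] [ 4.52267498e-01  7.77663112e-02  1.90768175e+00 -8.67559162e-06
  1.15372693e+00  4.52564009e-01] [ 0.31182493  0.72769048 -2.14922968]
[[296.55486705 254.81817082]
 [296.30692248 252.87350057]
 [295.87456798 229.92500066]]
```

View pics/c4.png

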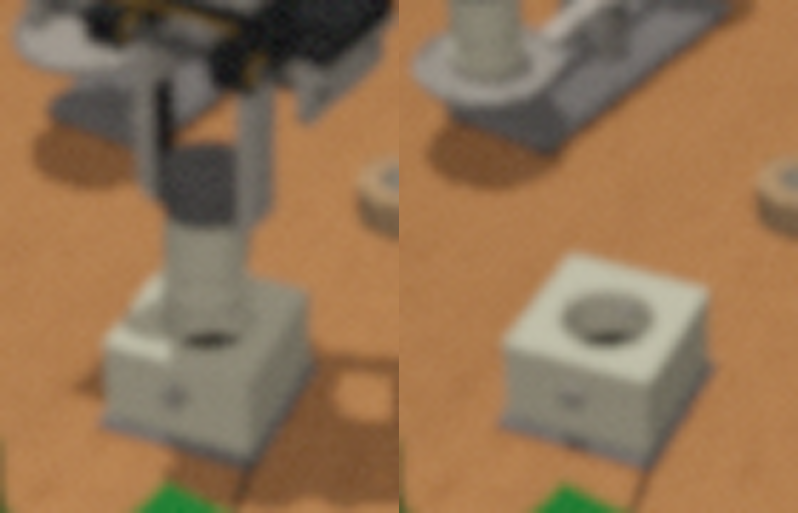

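The pot hangs over the bore. In the crop its body centre is at x≈206.5 and the bore centre at 209.5, about 1.5 mm off and within the chamfer. I'll correct slightly and lower while watching the force.

Request:
servo_tool(
  moves=[
    {"offset": [-0.0005,-0.001,0],"turn": [0,0,0]},
    {"offset": [0,0,0.002],"turn": [0,0,0]},
    {"offset": [0,0,0.002],"turn": [0,0,0]},
    {"offset": [0,0,0.002],"turn": [0,0,0]},
    {"offset": [0,0,0.002],"turn": [0,0,0]},
    {"offset": [0,0,0.002],"turn": [0,0,0]},
  ],
)

```text
t: 21.33
tool_pos: [422.8, 330.8, 110.6]
ee_rot: [[-0.0, 1.0, -0.0], [1.0, 0.0, -0.0], [-0.0, -0.0, -1.0]]
force: [0.2, -0.7, -3.1]
gripper_width: 46.3
grip_force: 30.0
```

Request:
servo_tool(
  moves=[
    {"offset": [0,0,0.001],"turn": [0,0,0]},
    {"offset": [0,0,0.001],"turn": [0,0,0]},
    {"offset": [0,0,0.001],"turn": [0,0,0]},
  ],
)

```text
t: 21.58
tool_pos: [423.0, 330.9, 107.8]
ee_rot: [[-0.0, 1.0, -0.0], [1.0, 0.0, -0.0], [-0.0, -0.0, -1.0]]
force: [-0.9, 0.5, -3.2]
gripper_width: 46.0
grip_force: 30.0
```

Request:
servo_tool(
  moves=[
    {"offset": [0,0,0.001],"turn": [0,0,0]},
    {"offset": [0,0,0.001],"turn": [0,0,0]},
    {"offset": [0,0,0.001],"turn": [0,0,0]},
  ],
)

```text
t: 21.83
tool_pos: [423.0, 330.9, 104.9]
ee_rot: [[-0.0, 1.0, 0.0], [1.0, 0.0, 0.0], [0.0, 0.0, -1.0]]
force: [0.4, 0.1, -1.7]
gripper_width: 46.1
grip_force: 30.0
```

Request:
servo_tool(
  moves=[
    {"offset": [0,0,0.001],"turn": [0,0,0]},
    {"offset": [0,0,0.001],"turn": [0,0,0]},
    {"offset": [0,0,0],"turn": [0,0,0]},
  ],
)

```text
t: 22.08
tool_pos: [423.0, 330.9, 102.8]
ee_rot: [[0.0, 1.0, 0.0], [1.0, -0.0, -0.0], [-0.0, 0.0, -1.0]]
force: [-0.3, -0.1, -2.0]
gripper_width: 46.1
grip_force: 30.0
```

Request:
servo_tool(
  moves=[
    {"offset": [0,0,0.001],"turn": [0,0,0]},
    {"offset": [0,0,0.001],"turn": [0,0,0]},
    {"offset": [0,0,0],"turn": [0,0,0]},
  ],
)

```text
t: 22.33
tool_pos: [423.0, 330.9, 100.8]
ee_rot: [[-0.0, 1.0, 0.0], [1.0, 0.0, 0.0], [0.0, 0.0, -1.0]]
force: [0.3, -0.1, -2.1]
gripper_width: 46.6
grip_force: 30.0
```

Request:
servo_tool(
  moves=[
    {"offset": [0,0,0.001],"turn": [0,0,0]},
    {"offset": [0,0,0.001],"turn": [0,0,0]},
    {"offset": [0,0,0],"turn": [0,0,0]},
  ],
)

```text
t: 22.58
tool_pos: [423.0, 330.9, 98.9]
ee_rot: [[-0.0, 1.0, 0.0], [1.0, 0.0, 0.0], [0.0, 0.0, -1.0]]
force: [0.8, 0.5, -1.5]
gripper_width: 46.5
grip_force: 30.0
```

Request:
servo_tool(
  moves=[
    {"offset": [0,0,0.001],"turn": [0,0,0]},
    {"offset": [0,0,0.001],"turn": [0,0,0]},
    {"offset": [0,0,0],"turn": [0,0,0]},
  ],
)

```text
t: 22.83
tool_pos: [423.0, 330.9, 96.9]
ee_rot: [[-0.0, 1.0, 0.0], [1.0, 0.0, 0.0], [0.0, 0.0, -1.0]]
force: [0.7, 0.5, -3.0]
gripper_width: 46.4
grip_force: 30.0
```

Request:
servo_tool(
  moves=[
    {"offset": [0,0,0.001],"turn": [0,0,0]},
    {"offset": [0,0,0.001],"turn": [0,0,0]},
    {"offset": [0,0,0],"turn": [0,0,0]},
  ],
)

```text
t: 23.08
tool_pos: [423.2, 331.1, 95.5]
ee_rot: [[0.0, 1.0, 0.001], [1.0, -0.0, 0.0], [0.0, 0.001, -1.0]]
force: [-0.2, -0.2, 1.0]
gripper_width: 46.2
grip_force: 30.0
```

Request:
servo_tool(
  moves=[
    {"offset": [0,0,0.001],"turn": [0,0,0]},
    {"offset": [0,0,0],"turn": [0,0,0]},
  ],
)

```text
t: 23.25
tool_pos: [423.4, 331.1, 94.6]
ee_rot: [[-0.0, 1.0, 0.001], [1.0, 0.0, 0.0], [0.0, 0.001, -1.0]]
force: [-0.6, -1.0, 3.9]
gripper_width: 46.5
grip_force: 30.0
```

Request:
servo_tool(
  moves=[
    {"offset": [0,0,0.001],"turn": [0,0,0]},
    {"offset": [0,0,0],"turn": [0,0,0]},
  ],
)

```text
t: 23.42
tool_pos: [423.5, 331.2, 93.7]
ee_rot: [[-0.0, 1.0, 0.001], [1.0, 0.0, 0.001], [0.001, 0.001, -1.0]]
force: [-0.2, 0.5, 4.5]
gripper_width: 46.0
grip_force: 30.0
```

Request:
servo_tool(
  moves=[
    {"offset": [0,0,0.001],"turn": [0,0,0]},
    {"offset": [0,0,0],"turn": [0,0,0]},
  ],
)

```text
t: 23.58
tool_pos: [423.7, 331.2, 92.9]
ee_rot: [[-0.0, 1.0, 0.002], [1.0, 0.0, 0.001], [0.001, 0.002, -1.0]]
force: [0.1, 0.0, 5.0]
gripper_width: 46.4
grip_force: 30.0
```

Request:
servo_tool(
  moves=[
    {"offset": [0,0,0.001],"turn": [0,0,0]},
    {"offset": [0,0,0],"turn": [0,0,0]},
  ],
)

```text
t: 23.75
tool_pos: [423.8, 331.3, 92.2]
ee_rot: [[-0.0, 1.0, 0.002], [1.0, 0.0, 0.001], [0.001, 0.002, -1.0]]
force: [-0.7, 0.7, 6.1]
gripper_width: 46.4
grip_force: 30.0
```

Request:
servo_tool(
  moves=[
    {"offset": [0,0,0.001],"turn": [0,0,0]},
    {"offset": [0,0,0.001],"turn": [0,0,0]},
    {"offset": [0,0,0],"turn": [0,0,0]},
  ],
)

```text
t: 24.0
tool_pos: [423.5, 331.0, 88.9]
ee_rot: [[0.0, 1.0, 0.002], [1.0, -0.0, 0.0], [0.0, 0.002, -1.0]]
force: [2.8, 1.1, 0.4]
gripper_width: 46.4
grip_force: 30.0
```

Request:
servo_tool(
  moves=[
    {"offset": [0,0,0.001],"turn": [0,0,0]},
    {"offset": [0,0,0.001],"turn": [0,0,0]},
    {"offset": [0,0,0],"turn": [0,0,0]},
  ],
)

```text
t: 24.25
tool_pos: [423.1, 330.9, 86.8]
ee_rot: [[0.0, 1.0, 0.0], [1.0, -0.0, 0.0], [0.0, 0.0, -1.0]]
force: [1.3, 0.6, 1.4]
gripper_width: 46.4
grip_force: 30.0
```

Request:
servo_tool(
  moves=[
    {"offset": [0,0,0.001],"turn": [0,0,0]},
    {"offset": [0,0,0.001],"turn": [0,0,0]},
    {"offset": [0,0,0],"turn": [0,0,0]},
  ],
)

```text
t: 24.5
tool_pos: [423.0, 330.9, 84.9]
ee_rot: [[0.0, 1.0, 0.0], [1.0, -0.0, 0.0], [0.0, 0.0, -1.0]]
force: [1.9, -0.5, 1.5]
gripper_width: 46.5
grip_force: 30.0
```

Request:
servo_tool(
  moves=[
    {"offset": [0,0,0.001],"turn": [0,0,0]},
    {"offset": [0,0,0.001],"turn": [0,0,0]},
    {"offset": [0,0,0.001],"turn": [0,0,0]},
    {"offset": [0,0,0.001],"turn": [0,0,0]},
    {"offset": [0,0,0],"turn": [0,0,0]},
  ],
)

```text
t: 24.92
tool_pos: [423.0, 330.8, 80.7]
ee_rot: [[-0.0, 1.0, 0.0], [1.0, 0.0, -0.0], [-0.0, 0.0, -1.0]]
force: [3.7, 1.1, 1.8]
gripper_width: 46.5
grip_force: 30.0
```

Request:
servo_tool(
  moves=[
    {"offset": [0,0,0.001],"turn": [0,0,0]},
    {"offset": [0,0,0],"turn": [0,0,0]},
  ],
)

```text
t: 25.08
tool_pos: [422.9, 330.8, 79.5]
ee_rot: [[0.0, 1.0, 0.0], [1.0, -0.0, 0.0], [0.0, 0.0, -1.0]]
force: [2.8, 0.6, -0.5]
gripper_width: 46.4
grip_force: 30.0
```

Request:
servo_tool(
  moves=[
    {"offset": [0,0,0.001],"turn": [0,0,0]},
    {"offset": [0,0,0],"turn": [0,0,0]},
  ],
)

```text
t: 25.25
tool_pos: [423.0, 331.0, 79.3]
ee_rot: [[0.0, 1.0, -0.0], [1.0, -0.0, 0.0], [0.0, -0.0, -1.0]]
force: [1.0, 0.9, 2.9]
gripper_width: 46.5
grip_force: 30.0
```

Request:
servo_tool(
  moves=[
    {"offset": [0,0,0.001],"turn": [0,0,0]},
    {"offset": [0,0,0],"turn": [0,0,0]},
  ],
)

```text
t: 25.42
tool_pos: [423.1, 331.2, 79.0]
ee_rot: [[0.0, 1.0, -0.0], [1.0, -0.0, 0.0], [0.0, -0.0, -1.0]]
force: [0.4, -0.5, 8.0]
gripper_width: 46.6
grip_force: 30.0
```

Request:
servo_tool(
  moves=[
    {"offset": [0,0,0.0007],"turn": [0,0,0]},
    {"offset": [0,0,0],"turn": [0,0,0]},
    {"offset": [0,0,0],"turn": [0,0,0]},
  ],
)

```text
t: 25.67
tool_pos: [423.1, 331.3, 78.7]
ee_rot: [[-0.0, 1.0, -0.0], [1.0, 0.0, 0.0], [0.0, -0.0, -1.0]]
force: [-1.0, -0.7, 11.6]
gripper_width: 46.4
grip_force: 30.0
```

Run:
```python
from h import *
z=[]
for i in range(3):
    s=ctrl.get_state(); z.append([*s['force'],s['tool_pos'][2]]); ctrl.camera("scene")
print(np.round(z,1))
```

```text
[[-1.  -0.7 11.6 78.7]
 [-1.5 -1.  10.5 78.8]
 [-0.3 -1.2 11.2 78.8]]
```

Firm stop at about 13 N with pot weight included, and almost no further travel. I'll pull up gently to check that the catches hold.

Request:
servo_tool(
  moves=[
    {"offset": [0,0,-0.001],"turn": [0,0,0]},
    {"offset": [0,0,-0.001],"turn": [0,0,0]},
    {"offset": [0,0,-0.0005],"turn": [0,0,0]},
    {"offset": [0,0,0],"turn": [0,0,0]},
  ],
)

```text
t: 26.15
tool_pos: [422.9, 330.8, 79.4]
ee_rot: [[0.0, 1.0, 0.0], [1.0, -0.0, 0.0], [0.0, 0.0, -1.0]]
force: [3.7, 1.9, -0.9]
gripper_width: 46.3
grip_force: 30.0
```

Request:
servo_tool(
  moves=[
    {"offset": [0,0,-0.0005],"turn": [0,0,0]},
    {"offset": [0,0,-0.0005],"turn": [0,0,0]},
    {"offset": [0,0,0],"turn": [0,0,0]},
  ],
)

```text
t: 26.4
tool_pos: [422.8, 330.7, 79.8]
ee_rot: [[0.0, 1.0, 0.0], [1.0, -0.0, -0.0], [-0.0, 0.0, -1.0]]
force: [4.7, 1.4, -6.2]
gripper_width: 46.0
grip_force: 30.0
```

Request:
servo_tool(
  moves=[
    {"offset": [0,0,-0.0005],"turn": [0,0,0]},
    {"offset": [0,0,-0.0005],"turn": [0,0,0]},
    {"offset": [0,0,0],"turn": [0,0,0]},
  ],
)

```text
t: 26.65
tool_pos: [422.7, 330.5, 79.9]
ee_rot: [[0.0, 1.0, 0.0], [1.0, -0.0, -0.0], [-0.0, 0.0, -1.0]]
force: [6.8, 2.9, -10.9]
gripper_width: 46.3
grip_force: 30.0
```

Held at 11 N of pull with no travel, so the catches are locked. I'll seat it again, release and retreat.

Request:
servo_tool(
  moves=[
    {"offset": [0,0,0.001],"turn": [0,0,0]},
    {"offset": [0,0,0.001],"turn": [0,0,0]},
    {"offset": [0,0,0.001],"turn": [0,0,0]},
    {"offset": [0,0,0.0007],"turn": [0,0,0]},
    {"offset": [0,0,0],"turn": [0,0,0]},
  ],
)

```text
t: 27.07
tool_pos: [423.1, 331.1, 79.1]
ee_rot: [[-0.0, 1.0, -0.0], [1.0, 0.0, 0.0], [0.0, -0.0, -1.0]]
force: [0.9, -0.0, 4.9]
gripper_width: 46.3
grip_force: 30.0
```

Request:
servo_tool(
  moves=[
    {"offset": [0,0,0],"turn": [0,0,0]},
    {"offset": [0,0,0],"turn": [0,0,0]},
    {"offset": [0,0,0],"turn": [0,0,0]},
    {"offset": [0,0,0],"turn": [0,0,0]},
    {"offset": [0,0,0],"turn": [0,0,0]},
    {"offset": [0,0,-0.015],"turn": [0,0,0]},
    {"offset": [0,0,-0.03],"turn": [0,0,0]},
    {"offset": [0,0,-0.03],"turn": [0,0,0]},
    {"offset": [0,0,-0.03],"turn": [0,0,0]},
    {"offset": [0,0,-0.03],"turn": [0,0,0]},
    {"offset": [0,0,-0.03],"turn": [0,0,0]},
  ],
  claw=1,
)

```text
t: 27.98
tool_pos: [422.4, 330.7, 244.2]
ee_rot: [[-0.0, 1.0, -0.001], [1.0, 0.0, -0.0], [-0.0, -0.001, -1.0]]
force: [0.2, 0.2, -0.0]
gripper_width: 93.9
grip_force: 0.0
```

Run:
```python
from h import *
im=ctrl.camera("top")[:,:,::-1]; sc=ctrl.camera("scene")[:,:,::-1]; print(ctrl.get_state()['t'])
cv2.imwrite("pics/c5.png",np.hstack([crop(sc,230,150,120,140,4)]))
```

```text
28.0833
```

View pics/c5.png

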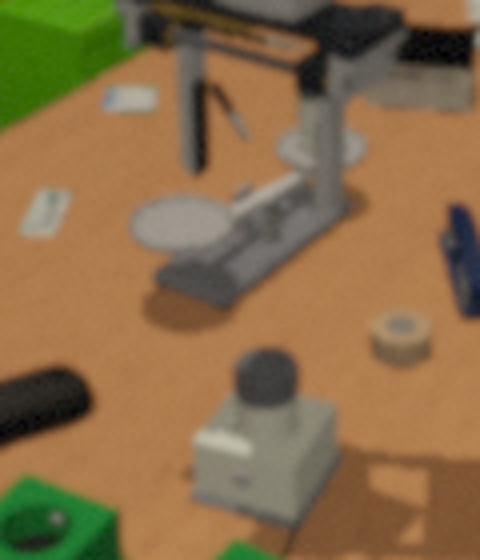

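The heavier pot sits low in the white holder at about (267,400). The lighter one still stands on its pan at about (320,130). The gripper is clear of both, so I'm handing in.

```bash
python3 -c "
from cell import ctrl
print(ctrl.close_job())"
```

```text
the job is handed in; nothing more can be done
None
```

Job handed in, verdict not shown: the left-pan pot was heavier and is snapped into the holder (held against an 11 N pull), and the lighter pot still stands on the right pan.

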